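# Fit the battery pack of the walking robot

### The arm

A 6-joint arm with a two-finger parallel gripper is mounted at the origin on the work surface. World frame = base frame: x ahead of the robot, y to its left, z up, the work surface at z = 0. Lengths are in mm, angles in rad, forces in N, time in s.
With the tool pointing down it reaches from about 325 to 775 mm from the base axis. Payload 5.5 kg.
Tool frame: the origin (TCP) lies at the very end of the fingers, on their centre line; the grasp point (between the pads) lies 19 mm behind it (bot.grasp_offset is the distance from the TCP to the grasp point, in mm); z points along the fingers, y is the line along which they close (so a half turn about z gives the same grasp; the last joint's range is limited). The gripper opens to 85 mm and grips with 20 to 120 N. Pads are 22 mm wide; open, the fingers measure 114 mm over their backs; the gripper's body (76 mm by 85 mm) begins 54 mm behind the grasp point. The pads swing forward as they close: fully open they stand 13 mm farther back than shut.
Start: joints at [-1.278, 0.091, 1.231, -0, 1.82, -0.057], TCP at [205.626, -563.679, 231.275] pointing down, gripper open.
Joint ranges: [-2.87, 2.87], [-0.86, 2.18], [0.17, 2.46], [-1.51, 4.65], [0.06, 2.69], [-2.65, 2.65]. Speed limits (rad/s): [2.57, 2.57, 3.01, 3.14, 3.14, 3.14].

### API

Orientations are given as a unit quaternion [w, x, y, z].
In Python, from rig import bot gives the robot as it stands.
- The arm moves only by the shell command python3 -m inch 'ROWS' [FORCE]. ROWS is text: rows parted by semicolons, each of 5 numbers parted by spaces: the shift along the tool's x, y, z in cm, then the turn about the tool's z in rad, then the opening, from 0 (shut) to 1 (fully open). A call has 1 to 20 rows; each row is the pose to reach, as a shift and turn from the pose commanded when the call began, along the tool's axes at that moment; what a row does not reach only later rows make up. A row lasts 1/12 s, in which the tool goes at most 41.7 mm and 7.16 degrees, less where a joint would pass 70% of its speed; a pose out of reach is approached as far as the arm can. A call with a gripper value outside its range is refused whole. The fingers move at their own pace and stop on an object; FORCE is the grip in N (left out, the last holds). Time passes only in rows, so rows that repeat a pose let the fingers close. It gives the time, the measured TCP pose, the force, the opening and the grip force at its end, in the units of the state.
- bot.read_state(): the state, without advancing time (a new reading comes with each control period).
- bot.camera(name): name is "side" or "top" or "wrist"; returns (picture, depth): 384x512x3 uint8, blue, green, red; 384x512 float32, mm along the optical axis (not along the pixel's ray), 0 where there is no reading.
- bot.camera_info(name): a dict with "fx", "fy", "cx", "cy" (pixels), "distortion" ([k1, k2, p1, p2, k3] as OpenCV has them; the pictures are not rectified), "R" (3x3) and "t" (3): a world point X has camera coordinates R X + t. Camera axes: x right, y down, z forward; pixel columns grow to the right and rows downward; lengths in mm; the calibration is good to about 2 mm. A picture is of the moment at which its call begins: read the wrist's pose just before it. camera_info takes no time and is no camera call; for the wrist camera it gives the pose at the moment of the call.
- bot.hand_in(): hands the job in; it is judged then, once.
The state is a dict: "time_s": time; "joint_positions": joint angles; "dq": joint speeds; "effort": joint torques, N m; "position": TCP position; "ee_rot": TCP orientation; "wrist_force": force on the tool from outside, world axes, zero at the start; "moment": the same for the moment, N m; "finger_gap": opening from 0.0 (shut) to 1.0 (fully open); "grip_force": force on a finger pad.
Only numpy, scipy, OpenCV 4.12 (cv2) and the standard library are available. Lean on these libraries where they do the work, as an engineer would, in place of code of your own. Each camera call takes 0.05 s, during which the arm holds its last target. There are 200 camera calls.

### The job

The walking robot needs the yellow battery pack that lies in the white rack behind the two leg modules. First stand both modules out of the way on the green mat, then lay the pack flat in the cradle on the robot's back, inside its four red corners, and only after that return each module, upright and centred, to the rack pad of its own colour. Set everything down rather than dropping it, knock no module over, and leave the mug and the screwdriver where they are.

Things in the scene. Friction and masses are not known exactly. Their poses are not given: they have to be found in the camera images.
- module_blue_mid (a point): Centre (44 mm above the underside) of the blue-headed leg module, loose, upright, 88 mm tall, 0.14 kg: a black and metal block 40 (its x) x 44 (y) x 42 mm high; on it, centred, the blue head 24 x 24 mm, from 42 to 88 mm above the underside, to lift it by. z up. At first it stands on the blue pad, its block 4 to 10 mm from the pack and some 18 mm from the other block.
- module_orange_mid (a point): Centre (44 mm above the underside) of the orange-headed leg module, loose, upright, 88 mm tall, 0.14 kg: a black and metal block 40 (its x) x 44 (y) x 42 mm high; on it, centred, the orange head 24 x 24 mm, from 42 to 88 mm above the underside, to lift it by. z up. At first it stands on the orange pad, its block 4 to 10 mm from the pack and some 18 mm from the other block.
- pack_mid (a point): Centre (17 mm above the underside) of the loose yellow battery pack with black ends, 100 mm long (its x) by 36 wide (y) by 34 high (z, up), 0.2 kg. Grip it across its 36 mm width. At first it lies on the rack floor behind the modules, which leave no room for a finger on that side; 40 mm are free between it and the rack's back wall.
- pad_blue: The blue pad of the rack, a fixed plate 52 mm (its x) by 58 mm (its y), 3 mm thick, on the rack's floor. Origin at the centre of its underside, so its top is 3 mm above the origin; z is up. It is the place of the blue-headed module.
- pad_orange: The orange pad of the rack, a fixed plate 52 mm (its x) by 58 mm (its y), 3 mm thick, on the rack's floor. Origin at the centre of its underside, so its top is 3 mm above the origin; z is up. It is the place of the orange-headed module.
- rack: White parts rack, fixed: floor 148 mm (its x) by 170 mm (its y), 10 mm thick; along its +x edge a back wall 8 mm thick, its top 50 mm above the origin. Origin at the centre of the floor's underside, on the table; z up. The pads lie at x = -40 mm, y = +31 and -31 mm, the pack at first near x = +7 mm (centres), along y.
- mat: Flat green work mat fixed to the table, 220 mm (its x) by 150 mm (its y), 4 mm thick. Origin at the centre of its underside, top 4 mm above. Room to stand both modules aside. It and the walking robot lie on opposite sides of the rack, either way round.
- walker_cradle (a point): Centre of the flat cradle floor (150 x 84 mm) on the back of the grey six-legged walking robot (fixed), 75 mm above the table. x runs along the cradle, z up. The pack lies along x, either end first. Four red corners, 12 mm high, leave a space of 116 (x) by 52 mm (y); their arms are 18 mm long, 4 mm thick, the middle 88 mm of the long sides is open for fingers.
- mug: White coffee mug with a handle, 76 mm across and 90 mm tall, loose, a bystander between the arm and the rack. Origin at the centre of its underside.
- screwdriver: Red-handled screwdriver lying on the table beyond the rack, loose, a bystander, about 200 mm long along its x axis. Origin at its underside.
Things that resemble listed ones, but are neither listed nor needed, are in the scene too. What is shaped like the part that bears module_orange_mid but purple is not meant.

How it is judged (in metres and radians):
On the way, in this order (a step that is already met when the one before it is completed fails the run):
1. Both leg modules stand upright and released on the green mat (x of module_blue_mid in the frame of mat between -0.1 and 0.1 m and y of module_blue_mid in the frame of mat between -0.065 and 0.065 m and z of module_blue_mid in the frame of mat between 0.042 and 0.054 m and angle between each of module_blue_mid, module_orange_mid's own z axis and vertical below 0.12 rad and contact force between each of module_blue, module_orange and the fingers below 0.2 N and linear speed of each of module_blue, module_orange below 0.03 m/s and x of module_orange_mid in the frame of mat between -0.1 and 0.1 m and y of module_orange_mid in the frame of mat between -0.065 and 0.065 m and z of module_orange_mid in the frame of mat between 0.042 and 0.054 m), for 0.2 s.
2. The pack lies flat and released in the robot's cradle, while both modules still stand on the mat (all of step 1 and x of pack_mid in the frame of walker_cradle between -0.012 and 0.012 m and y of pack_mid in the frame of walker_cradle between -0.012 and 0.012 m and z of pack_mid in the frame of walker_cradle between 0.011 and 0.023 m and angle between pack_mid's own z axis and vertical below 0.12 rad and angle between the x axis of pack_mid and the x axis of walker_cradle, either way round below 0.25 rad and contact force between pack and the fingers below 0.2 N and linear speed of pack below 0.03 m/s), for 0.2 s.
At the end, for the whole second after the job is handed in: The pack lies flat and at rest in the walking robot's cradle (centre within 12 mm lengthwise and sideways, lengthwise within 0.25 rad, on the floor within 6 mm), and each module stands upright, released and at rest on the rack pad of its own colour, its centre within 12 mm of the pad's centre (x of pack_mid in the frame of walker_cradle between -0.012 and 0.012 m and y of pack_mid in the frame of walker_cradle between -0.012 and 0.012 m and z of pack_mid in the frame of walker_cradle between 0.011 and 0.023 m and angle between each of pack_mid, module_blue_mid, module_orange_mid's own z axis and vertical below 0.12 rad and angle between the x axis of pack_mid and the x axis of walker_cradle, either way round below 0.25 rad and contact force between each of pack, module_blue, module_orange and the fingers below 0.2 N and linear speed of each of pack, module_blue, module_orange below 0.03 m/s and horizontal distance between module_blue_mid and pad_blue below 0.012 m and z of module_blue_mid in the frame of pad_blue between 0.041 and 0.053 m and horizontal distance between module_orange_mid and pad_orange below 0.012 m and z of module_orange_mid in the frame of pad_orange between 0.041 and 0.053 m); the robot touches nothing.
It fails at once if The mug or the screwdriver was moved (over 30 mm) (distance of any of mug, screwdriver from where it was at the start of the episode above 0.03 m).
It fails at once if A module was knocked over (angle between any of module_blue_mid, module_orange_mid's own z axis and vertical above 0.8 rad).
It fails at once if A module or the pack was dropped (fell free, faster than 0.7 m/s) ((linear speed of pack above 0.7 m/s and contact force between pack and the fingers below 0.05 N) or (linear speed of module_blue above 0.7 m/s and contact force between module_blue and the fingers below 0.05 N) or (linear speed of module_orange above 0.7 m/s and contact force between module_orange and the fingers below 0.05 N)).
It also fails if it takes over 128 s, if anything falls off the work surface, if the arm or the gripper's body presses on something with over 40 N, if the wrist force passes 120 N, or if a joint passes its speed limit or range.

## Working session

There is one attempt and no reset: what is moved stays moved. The work goes in short steps, Python scripts to look and compute and a shell command to move; the robot and the scene stay as the last step left them, time stands still between calls to the robot, and variables do not carry over. Pictures are saved under pics/ and viewed, at most 14 in all, crops included, and the job is handed in when it is done.

```bash
ls; mkdir -p pics; python3 - <<'E'
from rig import bot
import cv2
for n in ("top","side"):
    p,d=bot.camera(n); cv2.imwrite(f"pics/{n}0.png",p)
    import numpy as np; np.save(f"pics/{n}0.npy",d)
    i=bot.camera_info(n); print(n,{k:np.round(v,3).tolist() for k,v in i.items()})
s=bot.read_state();print(s)
E
```

```text
pics
top {'fx': 414.168, 'fy': 414.168, 'cx': 256.465, 'cy': 198.436, 'distortion': [-0.093, 0.0, 0.0, 0.0, 0.0], 'R': [[-0.025, -0.999, -0.025], [-0.994, 0.028, -0.109], [0.11, 0.022, -0.994]], 't': [28.606, 608.506, 944.065]}
side {'fx': 448.561, 'fy': 448.561, 'cx': 255.375, 'cy': 199.393, 'distortion': [-0.065, 0.0, 0.0, 0.0, 0.0], 'R': [[0.957, -0.29, 0.01], [-0.177, -0.612, -0.771], [0.23, 0.736, -0.637]], 't': [-558.564, 168.438, 881.452]}
{'time_s': 0.1, 'joint_positions': array([-1.27770173e+00,  9.18161395e-02,  1.23179201e+00, -4.06487328e-06,
        1.81981348e+00, -5.66991994e-02]), 'dq': array([-0.00035177, -0.00235992, -0.00351416, -0.00110913, -0.00110234,
        0.00078001]), 'effort': array([ 3.43829859e-03, -4.60217679e+01, -4.19220006e+01, -2.20392639e-05,
        1.06231158e-02,  2.20566051e-05]), 'position': array([ 205.54395684, -563.41503621,  230.22945647]), 'ee_rot': array([-9.07877667e-04,  9.84744159e-01,  1.74006047e-01, -1.09795635e-04]), 'wrist_force': array([0.14510689, 0.11975847, 0.14744632]), 'moment': array([ 0.00773966, -0.02575984,  0.01984241]), 'grip_force': 0.0, 'finger_gap': 1.002966144439551}
```

View pics/top0.png

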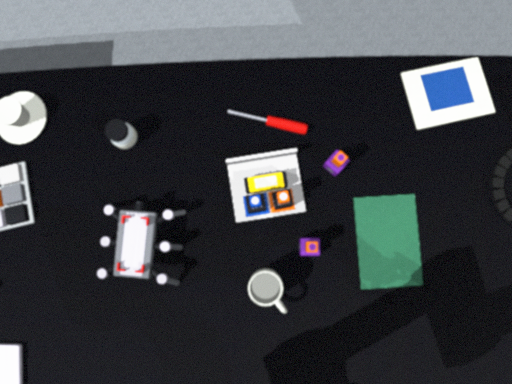

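View pics/side0.png

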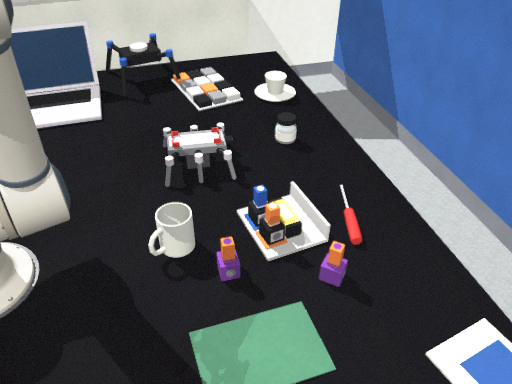

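Top view: the rack is at (265,185), with the blue head at (255,201), the orange head at (283,197) and the pack at (266,182). The mat is at (388,242), the cradle at (135,244), the mug at (265,288) and the screwdriver at (270,122). There are three orange-headed candidates: (283,197), on a black block in the rack, and (310,247) and (337,161), both on purple blocks. The one in the rack fits the description because its block is black and it stands on the orange pad. I'll confirm that in enlarged crops.

```bash
cat > h.py <<'E'
import numpy as np, cv2
from rig import bot
def ray(info,uv):
    K=np.array([[info['fx'],0,info['cx']],[0,info['fy'],info['cy']],[0,0,1]])
    n=cv2.undistortPoints(np.array(uv,float).reshape(-1,1,2),K,np.array(info['distortion'],float)).reshape(-1,2)
    R=np.array(info['R']);t=np.array(info['t'])
    return -R.T@t, np.c_[n,np.ones(len(n))]@R
def onz(info,uv,z):
    c,d=ray(info,uv); s=(np.asarray(z)-c[2])/d[:,2]; return c+d*s[:,None]
def tri(i1,uv1,i2,uv2):
    c1,d1=ray(i1,uv1);c2,d2=ray(i2,uv2);o=[]
    for a,b in zip(d1,d2):
        s=np.linalg.lstsq(np.c_[a,-b],c2-c1,rcond=None)[0]
        p,q=c1+a*s[0],c2+b*s[1]; o.append(np.r_[(p+q)/2,np.linalg.norm(p-q)])
    return np.round(o,1)
E
python3 - <<'E'
import cv2,numpy as np
t=cv2.imread("pics/top0.png");s=cv2.imread("pics/side0.png")
f=lambda im,x,y,w,h,k:cv2.resize(im[y:y+h,x:x+w],None,fx=k,fy=k,interpolation=cv2.INTER_CUBIC)
cv2.imwrite("pics/c1.png",np.hstack([f(t,220,145,90,80,4.4),f(s,232,178,100,80,4)[:352] if 0 else cv2.resize(f(s,232,178,100,80,4),(400,352))]))
cv2.imwrite("pics/c2.png",np.hstack([f(t,90,195,100,100,4),f(s,150,115,100,100,4)]))
E
```

```text
(no output)
```

View pics/c1.png

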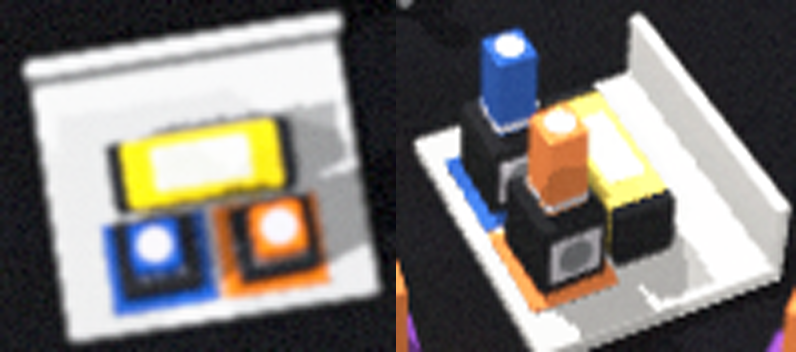

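View pics/c2.png

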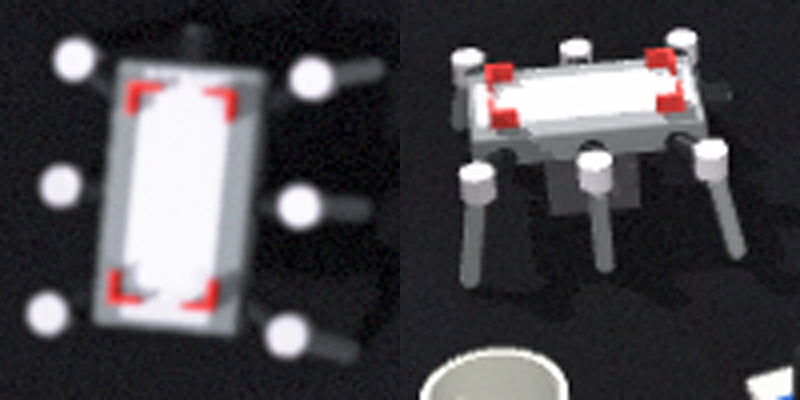

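The crop confirms it: the orange head in the rack sits on a black block on the orange pad, so it's the target, and both purple-block modules are decoys. In the crop, the head-top dots are at top (154,244) and (279,227). The cradle corners are at (126,84), (236,90), (217,310) and (107,302).

```bash
python3 - <<'E'
from h import *
T=bot.camera_info("top");S=bot.camera_info("side")
a=lambda pts,k,x,y:[((u+.5)/k[0]-.5+x,(v+.5)/k[1]-.5+y) for u,v in pts]
t1=lambda p:a(p,(4.4,4.4),220,145); s1=lambda p:a([(u-396,v) for u,v in p],(4,4.4),232,178)
t2=lambda p:a(p,(4,4),90,195); s2=lambda p:a([(u-400,v) for u,v in p],(4,4),150,115)
print("heads",tri(T,t1([(154,244),(279,227)]),S,s1([(510,45),(560,124)])))
print("heads z101",onz(T,t1([(154,244),(279,227)]),[101]*2).round(1))
print("rack near corners z10",onz(T,t1([(71,342),(383,293)]),[10]*2).round(1), "wall top",onz(T,t1([(24,65),(340,15)]),[50]*2).round(1))
print("pads z13",onz(T,t1([(104,226),(114,315),(215,300),(320,192),(328,282),(226,297)]),[13]*6).round(1))
pk=t1([(110,146),(285,118),(297,182),(122,213)]);print("pack z44",onz(T,pk,[44]*4).round(1))
print("packlabel tri",tri(T,t1([(150,148),(251,135),(253,180)]),S,s1([(583,120),(609,104),(646,172)])))
c=t2([(126,84),(236,90),(217,310),(107,302)])
print("cradle tri",tri(T,c,S,s2([(485,66),(674+0,48),(685,88),(488,106)]))) 
w=onz(T,c,[87]*4);print("cradle z87",w.round(1),w.mean(0))
m=onz(T,[(354,197),(414,194),(422,286),(361,290)],[4]*4);print("mat",m.round(1),m.mean(0))
print("mug,purples",onz(T,[(265,288),(285,311),(310,247),(337,161)],[90,45,88,88]).round(0))
i=bot.camera_info("wrist");s=bot.read_state();print({k:np.round(v,3).tolist() for k,v in i.items()})
E
```

```text
heads [[ 5.980e+02  1.530e+01  1.013e+02  2.000e-01]
 [ 6.052e+02 -4.740e+01  1.000e+02  2.000e-01]]
heads z101 [[598.1  15.2 101. ]
 [604.9 -47.3 101. ]]
rack near corners z10 [[ 555.2   64.4   10. ]
 [ 577.4 -106.9   10. ]] wall top [[701.7  83.8  50. ]
 [723.8 -85.8  50. ]]
pads z13 [[618.2  44.8  13. ]
 [569.1  40.4  13. ]
 [575.9 -14.9  13. ]
 [633.6 -74.2  13. ]
 [584.  -76.8  13. ]
 [577.3 -21.   13. ]]
pack z44 [[657.5  39.   44. ]
 [669.9 -54.8  44. ]
 [635.2 -60.1  44. ]
 [621.2  33.4  44. ]]
packlabel tri [[650.4  19.3  38.7  12.7]
 [645.6 -33.1  92.9  15.3]
 [646.8 -39.8  51.6  22.5]]
cradle tri [[510.9 317.6  94.7 122. ]
 [562.2 243.1 130.1   4.8]
 [504.  234.4 125.5 118.4]
 [449.5 343.4  47.    2.5]]
cradle z87 [[572.5 318.5  87. ]
 [567.6 255.   87. ]
 [445.2 266.   87. ]
 [450.5 329.   87. ]] [508.95864875 292.11900218  87.        ]
mat [[ 609.3 -224.     4. ]
 [ 612.6 -372.3    4. ]
 [ 390.  -378.7    4. ]
 [ 385.8 -230.6    4. ]] [ 499.38967149 -301.3987308     4.        ]
mug,purples [[ 406.   -2.   90.]
 [ 348.  -46.   45.]
 [ 492. -104.   88.]
 [ 683. -172.   88.]]
{'fx': 342.399, 'fy': 342.399, 'cx': 254.287, 'cy': 188.502, 'distortion': [-0.075, 0.0, 0.0, 0.0, 0.0], 'R': [[0.344, -0.939, -0.003], [-0.907, -0.333, 0.259], [-0.244, -0.086, -0.966]], 't': [-597.595, -33.768, 378.994]}
```

Blue head at (598,15), top z 101; orange at (605,-47), z 100. Rack yaw is about 0.129. Next I hover over the blue module at z 230 with the tool y along rack x, and check with the wrist camera.

```bash
cat >> h.py <<'E'
def rel(x,y,z,yaw=None):
    "shift (cm) and turn in tool axes from the measured pose to a world target, tool down, yaw of tool x"
    from scipy.spatial.transform import Rotation as Ro
    s=bot.read_state(); q=s['ee_rot']; R=Ro.from_quat([q[1],q[2],q[3],q[0]]).as_matrix()
    y0=np.arctan2(R[1,0],R[0,0]); v=R.T@(np.array([x,y,z])-s['position'])/10
    t=0 if yaw is None else -((yaw-y0+np.pi)%(2*np.pi)-np.pi)
    print("rel cm",v.round(2),"turn",round(t,3),"| yaw",round(y0,3),"pos",s['position'].round(1),"t",round(s['time_s'],1)); return v,t
E
python3 -c "
from h import *
rel(598,15.2,230,1.70)"
```

```text
rel cm [ 56.7  -40.91   0.1 ] turn -1.35 | yaw 0.35 pos [ 205.5 -563.4  230.2] t 0.1
```

```bash
python3 -m inch '56.7 -40.9 0 -1.35 1;56.7 -40.9 0 -1.35 1;56.7 -40.9 0 -1.35 1;56.7 -40.9 0 -1.35 1;56.7 -40.9 0 -1.35 1;56.7 -40.9 0 -1.35 1;56.7 -40.9 0 -1.35 1;56.7 -40.9 0 -1.35 1;56.7 -40.9 0 -1.35 1;56.7 -40.9 0 -1.35 1;56.7 -40.9 0 -1.35 1;56.7 -40.9 0 -1.35 1;56.7 -40.9 0 -1.35 1;56.7 -40.9 0 -1.35 1;56.7 -40.9 0 -1.35 1;56.7 -40.9 0 -1.35 1;56.7 -40.9 0 -1.35 1;56.7 -40.9 0 -1.35 1;56.7 -40.9 0 -1.35 1;56.7 -40.9 0 -1.35 1' 40; python3 - <<'E'
from h import *
rel(598,15.2,230,1.70)
p,d=bot.camera("wrist");cv2.imwrite("pics/w1.png",p)
np.save("pics/w1.npy",d); import pickle;pickle.dump(bot.camera_info("wrist"),open("pics/w1.pkl","wb"))
E
```

```text
time_s: 1.77
position: [597.9, 14.8, 230.7]
ee_rot: [-0.0, 0.66, 0.751, -0.001]
wrist_force: [0.4, 0.2, -0.1]
finger_gap: 1.0
grip_force: 0.0
rel cm [0.04 0.02 0.07] turn 0.0 | yaw 1.7 pos [597.9  14.8 230.7] t 1.8
```

View pics/w1.png

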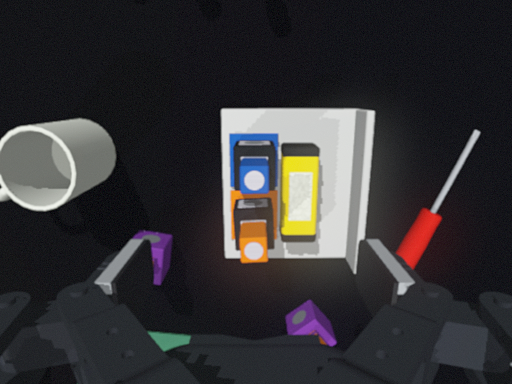

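Wrist view: the blue dot is at (254,180), the orange dot at (254,250), the pack top spans (281–319, 150–237), and the rack floor's front corners are (222,109) and (225,258).

```bash
python3 - <<'E'
from h import *
import pickle; i=pickle.load(open("pics/w1.pkl","rb")); T=bot.camera_info("top")
tp=[((u+.5)/4.4-.5+220,(v+.5)/4.4-.5+145) for u,v in [(154,244),(279,227)]]
print(tri(i,[(254.5,180.5),(254,250.5)],T,tp), onz(i,[(254.5,180.5),(254,250.5)],[101,101]).round(1))
print("rack front",onz(i,[(222,109),(225,258)],[10,10]).round(1))
# yellow band corners of pack
print("yellow top",onz(i,[(284,156),(318,156),(315,235),(281,233)],[44]*4).round(1))
p=cv2.imread("pics/w1.png");d=np.load("pics/w1.npy")
m=(p[...,2]>150)&(p[...,1]>130)&(p[...,0]<90);m[:130]=0
v,u=np.nonzero(m);u_,v_=u,v
w=onz(i,np.c_[u,v],np.full(len(u),44.));r=cv2.minAreaRect(w[:,:2].astype(np.float32));print("yellow",r)
def dep(u,v):
    c,r=ray(i,[(u,v)]);return (c+r[0]*d[int(v),int(u)]).round(1)
print("depth pts: blue,orange,pack,floor,pad",[dep(*q) for q in [(254,180),(254,250),(300,170),(335,180),(232,150)]])
rel(598,15.2,180,1.7)
E
```

```text
[[598.   15.2 101.9   0. ]
 [605.4 -47.4 100.1   0.7]] [[598.1  15.  101. ]
 [605.7 -47.1 101. ]]
rack front [[ 557.5   64.7   10. ]
 [ 578.7 -103.6   10. ]]
yellow top [[625.1  29.3  44. ]
 [658.1  33.7  44. ]
 [669.6 -48.3  44. ]
 [634.2 -50.5  44. ]]
yellow ((623.1692504882812, -27.538333892822266), (86.09576416015625, 112.2658920288086), 7.527333736419678)
depth pts: blue,orange,pack,floor,pad [array([597.6,  15.6, 101.8]), array([605.6, -46.1, 102. ]), array([643. ,  17.5,  43.4]), array([688.2,   5.2,  10.5]), array([572.9,  23.8,  13.3])]
rel cm [0.1  0.04 5.11] turn -0.001 | yaw 1.699 pos [597.8  14.2 231.1] t 1.8
```

```bash
python3 -m inch '0.1 0 4 0 0.7;0.1 0 8 0 0.7;0.1 0 11.5 0 0.7;0.1 0 14 0 0.7;0.1 0 16 0 0.7;0.1 0 16.8 0 0.7;0.1 0 16.8 0 0.7;0.1 0 16.8 0 0.7;0.1 0 16.8 0 0;0.1 0 16.8 0 0;0.1 0 16.8 0 0;0.1 0 16.8 0 0;0.1 0 16.8 0 0;0.1 0 16.8 0 0;0.1 0 16.8 0 0;0.1 0 16.8 0 0;0.1 0 16.8 0 0' 40
```

```text
time_s: 3.23
position: [598.9, 15.8, 65.1]
ee_rot: [0.001, 0.66, 0.751, 0.001]
wrist_force: [-1.7, -1.2, 5.8]
finger_gap: 0.277
grip_force: 44.9
```

```bash
python3 -m inch '0 0 -1 0 0;0 0 -3 0 0;0 0 -6 0 0;0 0 -9 0 0;0 0 -12 0 0;-1 -0.3 -12.5 0 0;-4 -1.1 -12.5 0 0;-7.5 -2 -12.5 0 0;-11 -3 -12.5 0 0;-14.5 -4 -12.5 0 0;-18 -5 -12.5 0 0;-21.5 -5.9 -12.5 0 0;-25 -6.8 -12.5 0 0;-28 -7.6 -12.5 0 0;-30 -8.2 -12.5 0 0;-30.8 -8.4 -12.5 0 0;-30.8 -8.4 -12.5 0 0;-30.8 -8.4 -12.5 0 0;-30.8 -8.4 -12.5 0 0'; python3 -c "
from h import *
rel(555,-300,57,1.70)"
```

```text
time_s: 4.82
position: [554.6, -299.0, 188.0]
ee_rot: [-0.0, 0.66, 0.752, 0.0]
wrist_force: [-0.0, 0.1, -2.0]
finger_gap: 0.273
grip_force: 43.9
rel cm [-0.11  0.03 13.1 ] turn 0.001 | yaw 1.701 pos [ 554.6 -299.   188. ] t 4.8
```

```bash
python3 -m inch '0 0 2 0 0;0 0 5 0 0;0 0 8 0 0;0 0 10.5 0 0;0 0 12 0 0;0 0 12.5 0 0;0 0 12.8 0 0;0 0 13 0 0;0 0 13.1 0 0;0 0 13.1 0 0;0 0 13.1 0 0'
```

```text
time_s: 5.73
position: [555.0, -300.7, 58.8]
ee_rot: [0.001, 0.66, 0.751, 0.0]
wrist_force: [-0.3, -0.2, -1.1]
finger_gap: 0.275
grip_force: 44.0
```

```bash
python3 -m inch '0 0 0.1 0 0;0 0 0.2 0 0;0 0 0.2 0 0;0 0 0.2 0 0'; python3 -m inch '0 0 0.1 0 0;0 0 0.1 0 0;0 0 0.1 0 0'
```

```text
time_s: 6.07
position: [554.6, -300.7, 56.2]
ee_rot: [0.001, 0.66, 0.751, 0.0]
wrist_force: [0.2, 0.5, 2.8]
finger_gap: 0.276
grip_force: 44.4
time_s: 6.32
position: [554.6, -300.7, 56.2]
ee_rot: [0.001, 0.66, 0.751, 0.0]
wrist_force: [-3.4, 0.4, 6.9]
finger_gap: 0.277
grip_force: 45.0
```

Contact. Next I release, rise, and go to the orange module at (605.5,-47.2).

```bash
python3 -m inch '0 0 0 0 0.2;0 0 0 0 0.4;0 0 0 0 0.6;0 0 0 0 0.7;0 0 0 0 0.7;0 0 0 0 0.7;0 0 -3 0 0.7;0 0 -6 0 0.7;0 0 -10 0 0.7;0 0 -13 0 0.7;0 0 -13 0 0.7;0 0 -13 0 0.7'; python3 -c "
from h import *
rel(605.5,-47.2,188,1.70)"
```

```text
time_s: 7.32
position: [555.4, -301.0, 187.5]
ee_rot: [0.003, 0.66, 0.751, 0.0]
wrist_force: [-0.7, -0.3, -0.5]
finger_gap: 0.698
grip_force: 0.0
rel cm [24.52  8.24 -0.1 ] turn -0.0 | yaw 1.7 pos [ 555.4 -301.   187.5] t 7.3
```

```bash
python3 -m inch '3 1 0 0 0.7;7 2.4 0 0 0.7;11 3.7 0 0 0.7;15 5 0 0 0.7;19 6.4 0 0 0.7;22.5 7.6 0 0 0.7;24.5 8.2 0 0 0.7;24.5 8.2 0 0 0.7;24.5 8.2 0 0 0.7;24.5 8.2 0 0 0.7'; python3 - <<'E'
from h import *
rel(605.5,-47.2,65,1.70)
p,d=bot.camera("wrist");i=bot.camera_info("wrist")
t,_=bot.camera("top")
cv2.imwrite("pics/w2.png",np.hstack([p[:, :400],cv2.resize(t[180:310,330:440],None,fx=2.95,fy=2.95)[:384]]))
E
```

```text
time_s: 8.15
position: [603.6, -47.4, 182.7]
ee_rot: [-0.001, 0.66, 0.751, -0.001]
wrist_force: [0.4, 0.4, -0.5]
finger_gap: 0.703
grip_force: 0.0
rel cm [-1.000e-02  2.200e-01  1.176e+01] turn -0.0 | yaw 1.7 pos [603.6 -47.4 182.7] t 8.2
```

View pics/w2.png

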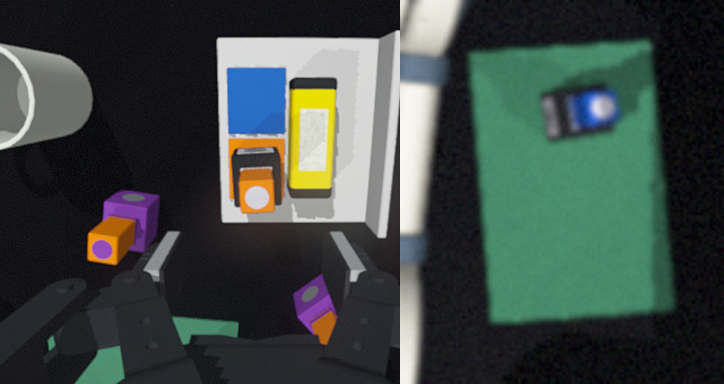

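Blue stands upright on the mat at crop (600,105), and its pad is clear at (256,100). Orange is next.

```bash
python3 -m inch '0 0.2 3 0 0.7;0 0.2 6 0 0.7;0 0.2 8.5 0 0.7;0 0.2 10.5 0 0.7;0 0.2 11.4 0 0.7;0 0.2 11.7 0 0.7;0 0.2 11.7 0 0.7;0 0.2 11.7 0 0.7;0 0.2 11.7 0 0;0 0.2 11.7 0 0;0 0.2 11.7 0 0;0 0.2 11.7 0 0;0 0.2 11.7 0 0;0 0.2 11.7 0 0;0 0.2 11.7 0 0;0 0.2 11.7 0 0;0 0.2 11.7 0 0' 40;  python3 - <<'E'
from h import *
rel(445,-302,188,1.70)
E
```

```text
time_s: 9.67
position: [606.6, -46.6, 68.4]
ee_rot: [0.001, 0.66, 0.751, 0.0]
wrist_force: [-0.3, -0.6, 5.8]
finger_gap: 0.274
grip_force: 44.7
rel cm [-23.25 -19.29 -11.99] turn -0.0 | yaw 1.7 pos [606.6 -46.6  68.4] t 9.7
```

```bash
python3 -m inch '0 0 -1 0 0;0 0 -3 0 0;0 0 -6 0 0;0 0 -9 0 0;0 0 -12 0 0;-1 -0.8 -12 0 0;-3.5 -2.9 -12 0 0;-6 -5 -12 0 0;-9 -7.5 -12 0 0;-12 -10 -12 0 0;-15 -12.5 -12 0 0;-18 -15 -12 0 0;-20.5 -17.1 -12 0 0;-22.5 -18.7 -12 0 0;-23.2 -19.3 -12 0 0;-23.2 -19.3 -12 0 0;-23.2 -19.3 -12 0 0;-23.2 -19.3 -12 0 0'; python3 -c "
from h import *
rel(445,-302,60,1.70)"
```

```text
time_s: 11.17
position: [445.1, -300.4, 187.0]
ee_rot: [-0.0, 0.66, 0.752, 0.0]
wrist_force: [-0.5, 0.5, -1.6]
finger_gap: 0.275
grip_force: 43.9
rel cm [-0.17 -0.04 12.7 ] turn 0.001 | yaw 1.701 pos [ 445.1 -300.4  187. ] t 11.2
```

```bash
python3 -m inch '0 0 2 0 0;0 0 5 0 0;0 0 8 0 0;0 0 10.5 0 0;0 0 11.8 0 0;0 0 12.3 0 0;0 0 12.5 0 0;0 0 12.6 0 0;0 0 12.7 0 0;0 0 12.7 0 0;0 0 12.7 0 0'
```

```text
time_s: 12.08
position: [445.1, -302.0, 61.7]
ee_rot: [0.001, 0.66, 0.751, 0.0]
wrist_force: [-0.6, -0.3, -2.1]
finger_gap: 0.271
grip_force: 44.0
```

```bash
python3 -m inch '0 0 0.1 0 0;0 0 0.1 0 0;0 0 0.1 0 0'
```

```text
time_s: 12.33
position: [444.6, -301.6, 59.5]
ee_rot: [0.0, 0.66, 0.751, 0.0]
wrist_force: [0.3, 0.6, -1.4]
finger_gap: 0.277
grip_force: 44.0
```

```bash
python3 -m inch '0 0 0.1 0 0;0 0 0.1 0 0;0 0 0.1 0 0'
```

```text
time_s: 12.58
position: [444.6, -301.7, 59.4]
ee_rot: [0.0, 0.66, 0.751, -0.0]
wrist_force: [-2.0, 0.7, 6.6]
finger_gap: 0.272
grip_force: 44.7
```

```bash
python3 -m inch '0 0 0 0 0.2;0 0 0 0 0.4;0 0 0 0 0.6;0 0 0 0 0.7;0 0 0 0 0.7;0 0 0 0 0.7;0 0 -3 0 0.7;0 0 -6 0 0.7;0 0 -10 0 0.7;0 0 -13 0 0.7;0 0 -13 0 0.7;0 0 -13 0 0.7'; python3 -c "
from h import *
rel(646.8,-9,188,1.70)"
```

```text
time_s: 13.58
position: [445.5, -302.2, 191.1]
ee_rot: [0.003, 0.66, 0.751, 0.0]
wrist_force: [0.7, 0.4, -0.1]
finger_gap: 0.701
grip_force: 0.0
rel cm [26.49 23.74  0.3 ] turn -0.0 | yaw 1.7 pos [ 445.5 -302.2  191.1] t 13.6
```

```bash
python3 -m inch '2 1.8 0.3 0 0.7;4.7 4.2 0.3 0 0.7;7.4 6.6 0.3 0 0.7;10.1 9 0.3 0 0.7;12.8 11.5 0.3 0 0.7;15.5 13.9 0.3 0 0.7;18.2 16.3 0.3 0 0.7;21 18.8 0.3 0 0.7;23.7 21.2 0.3 0 0.7;25.8 23.1 0.3 0 0.7;26.5 23.7 0.3 0 0.7;26.5 23.7 0.3 0 0.7;26.5 23.7 0.3 0 0.7;26.5 23.7 0.3 0 0.7'; python3 - <<'E'
from h import *
import pickle
rel(646.8,-9,14,1.70)
p,d=bot.camera("wrist");i=bot.camera_info("wrist");pickle.dump((p,d,i),open("pics/w3.pkl","wb"))
t,_=bot.camera("top")
cv2.imwrite("pics/w3.png",np.hstack([p,cv2.resize(t[180:310,330:440],None,fx=2.6,fy=2.95)[:384,:286]]))
E
```

```text
time_s: 14.75
position: [644.8, -9.5, 184.5]
ee_rot: [-0.0, 0.66, 0.751, -0.001]
wrist_force: [0.3, -0.2, 0.1]
finger_gap: 0.697
grip_force: 0.0
rel cm [ 0.03  0.24 17.05] turn -0.001 | yaw 1.699 pos [644.8  -9.5 184.5] t 14.8
```

View pics/w3.png

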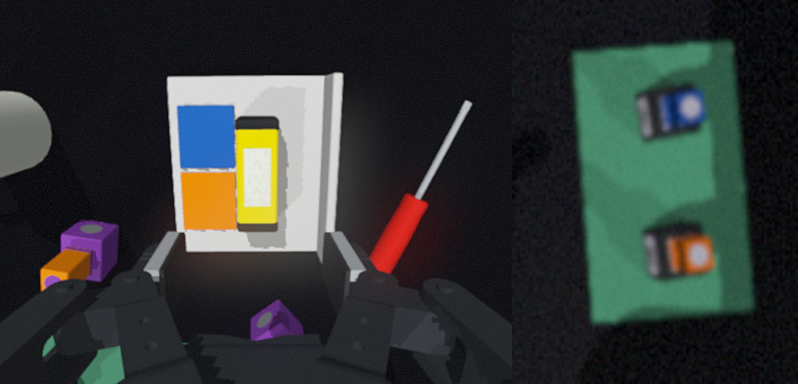

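Both modules stand on the mat. The pack label centre is at (257,178). The blue pad corners are (177,105), (234,105), (236,170) and (180,170); the orange ones are (181,171), (236,171), (238,230) and (184,230).

```bash
python3 - <<'E'
from h import *
import pickle
p,d,i=pickle.load(open("pics/w3.pkl","rb"))
hsv=cv2.cvtColor(p,cv2.COLOR_BGR2HSV)
def rect(m,z,n):
    m=m.astype(np.uint8);m=cv2.morphologyEx(m,cv2.MORPH_OPEN,np.ones((3,3)))
    c=max(cv2.findContours(m,0,2)[0],key=cv2.contourArea).reshape(-1,2)
    w=onz(i,c,np.full(len(c),float(z)));r=cv2.minAreaRect(w[:,:2].astype(np.float32));print(n,np.round(r[0],1),np.round(r[1],1),round(r[2],1))
H,S,V=hsv[...,0],hsv[...,1],hsv[...,2]
reg=np.zeros(H.shape,bool);reg[90:250,165:320]=1
rect(reg&(H>100)&(H<125)&(S>150)&(V>80),13,"blue")
rect(reg&(H>5)&(H<19)&(S>150)&(V>100),13,"orange")
rect(reg&(H>22)&(H<35)&(S>120)&(V>100),44,"yellow")
print("label",onz(i,[(244,149),(270,149),(270,206),(244,206),(257,177.5)],[44]*5).round(1))
E
```

```text
blue [597.2  16. ] [50.4 56. ] 7.3
orange [605.3 -44.9] [50.7 55.4] 7.5
yellow [647.1  -8.8] [35.1 82.2] 7.5
label [[633.3  14.1  44. ]
 [654.8  16.9  44. ]
 [661.7 -32.4  44. ]
 [639.3 -35.3  44. ]
 [647.2  -8.7  44. ]]
```

```bash
python3 -m inch '0 0.26 3 0 0.72;0 0.26 7 0 0.72;0 0.26 10.5 0 0.72;0 0.26 13.5 0 0.72;0 0.26 15.2 0 0.72;0 0.26 16 0 0.72;0 0.26 16.4 0 0.72;0 0.26 16.4 0 0.72;0 0.26 16.4 0 0.72;0 0.26 16.4 0 0.72'; python3 -c "
from h import *
rel(647.1,-8.8,18,1.70)"
```

```text
time_s: 15.68
position: [649.4, -8.2, 23.8]
ee_rot: [0.002, 0.66, 0.751, 0.001]
wrist_force: [0.1, 0.7, -0.2]
finger_gap: 0.718
grip_force: 0.0
rel cm [-0.03 -0.23  0.58] turn -0.0 | yaw 1.7 pos [649.4  -8.2  23.8] t 15.7
```

```bash
python3 -m inch '0 -0.2 0.3 0 0.72;0 -0.2 0.6 0 0.72;0 -0.2 0.6 0 0.72;0 -0.2 0.6 0 0.72;0 -0.2 0.6 0 0;0 -0.2 0.6 0 0;0 -0.2 0.6 0 0;0 -0.2 0.6 0 0;0 -0.2 0.6 0 0;0 -0.2 0.6 0 0;0 -0.2 0.6 0 0;0 -0.2 0.6 0 0;0 -0.2 0.6 0 0' 50; python3 -c "
from h import *
rel(509,292,188,3.054)"
```

```text
time_s: 16.77
position: [646.3, -8.1, 15.6]
ee_rot: [0.0, 0.66, 0.751, 0.0]
wrist_force: [1.5, 0.7, 2.2]
finger_gap: 0.416
grip_force: 51.7
rel cm [ 31.53  -9.75 -17.25] turn -1.354 | yaw 1.7 pos [646.3  -8.1  15.6] t 16.8
```

```bash
python3 -m inch '0 0 -0.5 0 0;0 0 -2 0 0;0 0 -5 0 0;0 0 -8 0 0;0 0 -11 0 0;0 0 -14 0 0;0 0 -16.5 0 0;2 -0.6 -17.2 -0.1 0;5 -1.5 -17.2 -0.2 0;8 -2.5 -17.2 -0.3 0;11 -3.4 -17.2 -0.4 0;14 -4.3 -17.2 -0.5 0;17 -5.3 -17.2 -0.6 0;20 -6.2 -17.2 -0.7 0;23 -7.1 -17.2 -0.8 0;26 -8 -17.2 -0.9 0;29 -9 -17.2 -1 0;30.8 -9.5 -17.2 -1.1 0;31.5 -9.8 -17.2 -1.2 0;31.5 -9.8 -17.2 -1.3 0'; python3 -m inch '0 0 0 -0.05 0;0 0 0 -0.05 0;0 0 0 -0.05 0'; python3 - <<'E'
from h import *
import pickle
rel(509,292,81,3.054)
p,d=bot.camera("wrist");i=bot.camera_info("wrist");pickle.dump((p,d,i),open("pics/w4.pkl","wb"))
t,_=bot.camera("side")
cv2.imwrite("pics/w4.png",np.hstack([p,cv2.resize(t[80:230,140:250],None,fx=2.56,fy=2.56)[:384]]))
E
```

```text
time_s: 18.43
position: [506.5, 293.4, 186.3]
ee_rot: [-0.001, 0.067, 0.998, -0.0]
wrist_force: [0.4, 0.3, -2.7]
finger_gap: 0.416
grip_force: 51.3
time_s: 18.68
position: [508.0, 291.4, 186.6]
ee_rot: [-0.001, 0.047, 0.999, -0.0]
wrist_force: [-0.3, 0.2, -1.9]
finger_gap: 0.412
grip_force: 51.3
rel cm [-0.11  0.08 10.56] turn -0.006 | yaw 3.048 pos [508.  291.4 186.6] t 18.7
```

View pics/w4.png

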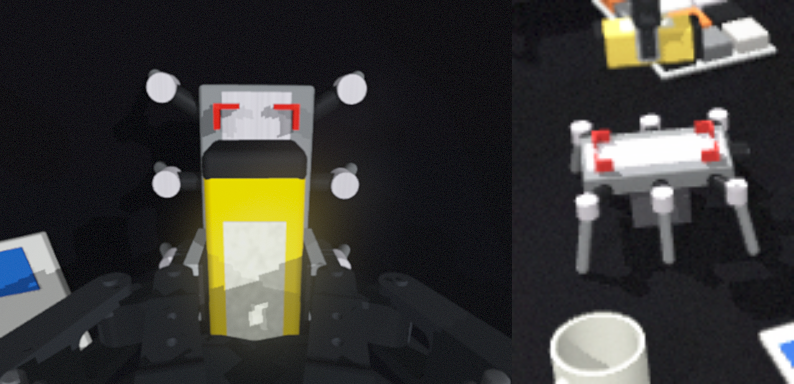

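Wrist view: the pack is held level and aligned with the cradle. The far red corners have their outer tips at (214,104) and (299,105).

```bash
python3 - <<'E'
from h import *
import pickle
p,d,i=pickle.load(open("pics/w4.pkl","rb"))
T=bot.camera_info("top")
w=onz(i,[(214,104),(299,105)],[87]*2);print(w.round(1))
tp=[((u+.5)/4-.5+90,(v+.5)/4-.5+195) for u,v in [(107,302),(217,310)]]
for o in ([0,1],[1,0]): print(tri(i,[(214,104),(299,105)],T,[tp[k] for k in o]))
c,r=ray(i,[(255,110)]);print("floor",(c+r[0]*d[110,255]).round(1))
m=w.mean(0);v=(w[0]-w[1])[:2];n=np.array([-v[1],v[0]])/np.linalg.norm(v);n*=np.sign(n[0]);print("len",np.linalg.norm(v),"centre",m[:2]+62*n,"yaw",np.arctan2(n[1],n[0]))
# pack top in hand: yellow left/right edges, label
z=186.6-5.6+34
print("pack top z",z,onz(i,[(204,178),(307,178),(224,222),(287,222),(204,142),(307,142)],[z]*6).round(1))
E
```

```text
[[444.9 271.   87. ]
 [451.  329.5  87. ]]
[[ 450.6  285.3  203.4   12.9]
 [ 444.   354.6 -179.8   35. ]]
[[444.7 269.6  75.1   0.5]
 [450.7 329.5  85.7   0.7]]
floor [452.  298.9  76. ]
len 58.803853115227234 centre [509.61425713 293.80642237] yaw -0.10424648722884511
pack top z 215.0 [[468.4 279.4 215. ]
 [471.7 314.7 215. ]
 [485.  284.4 215. ]
 [487.1 306.7 215. ]
 [456.1 281.  215. ]
 [459.3 315.3 215. ]]
```

```bash
python3 -m inch '-0.1 0.07 2 0 0;-0.1 0.07 5 0 0;-0.1 0.07 7.5 0 0;-0.1 0.07 9 0 0;-0.1 0.07 9.8 0 0;-0.1 0.07 10.2 0 0;-0.1 0.07 10.3 0 0;-0.1 0.07 10.4 0 0;-0.1 0.07 10.4 0 0;-0.1 0.07 10.4 0 0'; python3 -m inch '0 0 0.1 0 0;0 0 0.1 0 0;0 0 0.1 0 0'
```

```text
time_s: 19.62
position: [510.1, 292.5, 84.8]
ee_rot: [0.001, 0.046, 0.999, 0.001]
wrist_force: [0.1, 0.1, -3.1]
finger_gap: 0.413
grip_force: 51.3
time_s: 19.87
position: [509.5, 292.3, 82.6]
ee_rot: [0.0, 0.046, 0.999, 0.0]
wrist_force: [-0.3, -0.2, -2.7]
finger_gap: 0.411
grip_force: 51.3
```

```bash
python3 -m inch '0 0 0.1 0 0;0 0 0.15 0 0;0 0 0.15 0 0'
```

```text
time_s: 20.12
position: [509.4, 292.2, 80.6]
ee_rot: [-0.0, 0.046, 0.999, -0.0]
wrist_force: [-0.0, -0.2, -2.7]
finger_gap: 0.414
grip_force: 51.4
```

```bash
python3 -m inch '0 0 0.05 0 0;0 0 0.1 0 0;0 0 0.1 0 0'
```

```text
time_s: 20.37
position: [509.4, 292.2, 80.6]
ee_rot: [0.0, 0.046, 0.999, 0.0]
wrist_force: [-2.6, -0.8, 2.8]
finger_gap: 0.41
grip_force: 52.0
```

```bash
python3 -m inch '0 0 0 0 0.45;0 0 0 0 0.5;0 0 0 0 0.6;0 0 0 0 0.65;0 0 0 0 0.65;0 0 0 0 0.65;0 0 -1 0 0.65;0 0 -4 0 0.65;0 0 -8 0 0.65;0 0 -11 0 0.65;0 0 -11 0 0.65;0 0 -11 0 0.65'; python3 - <<'E'
from h import *
rel(445,-302,188,1.70)
p,d=bot.camera("wrist")
t,_=bot.camera("side")
cv2.imwrite("pics/w5.png",np.hstack([p,cv2.resize(t[80:230,140:250],None,fx=2.56,fy=2.56)[:384]]))
T=bot.camera("top")[0]; cv2.imwrite("pics/t5.png",T)
E
```

```text
time_s: 21.37
position: [510.6, 292.8, 193.8]
ee_rot: [0.003, 0.046, 0.999, 0.002]
wrist_force: [-0.1, 0.4, -0.9]
finger_gap: 0.65
grip_force: 0.0
rel cm [  1.08 -59.83   0.37] turn 1.35 | yaw 3.05 pos [510.6 292.8 193.8] t 21.4
```

View pics/w5.png

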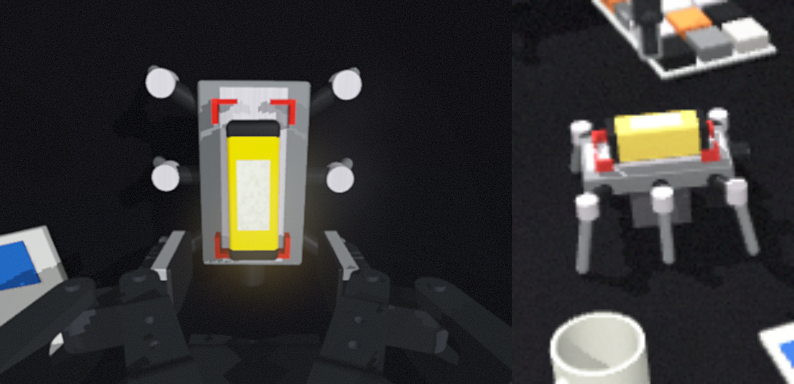

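The pack lies flat inside the corners: yellow at (254,193), red corners at (213,102), (295,102), (216,258) and (291,258). I'll check the centring numerically, and locate the modules on the mat from the top picture.

```bash
python3 - <<'E'
from h import *
i=bot.camera_info("wrist");p=cv2.imread("pics/w5.png")[:, :512]
H,S,V=cv2.split(cv2.cvtColor(p,cv2.COLOR_BGR2HSV))
def rect(m,z,n):
    v,u=np.nonzero(cv2.morphologyEx(m.astype(np.uint8),cv2.MORPH_OPEN,np.ones((2,2))))
    w=onz(i,np.c_[u,v],np.full(len(u),float(z)));r=cv2.minAreaRect(w[:,:2].astype(np.float32));print(n,np.round(r[0],1),np.round(r[1],1),round(r[2],1))
reg=np.zeros(H.shape,bool);reg[95:270,195:310]=1
rect(reg&(H>22)&(H<35)&(S>150)&(V>110),109,"yellow")
rect(reg&((H<6)|(H>174))&(S>180)&(V>110),87,"red")
E
python3 - <<'E'
import cv2
t=cv2.imread("pics/t5.png");cv2.imwrite("pics/t5c.png",cv2.resize(t[185:300,345:430],None,fx=5,fy=5,interpolation=cv2.INTER_CUBIC))
E
```

```text
yellow [508.6 293.5] [33.6 80.3] 85.1
red [505.5 293.2] [ 57.7 119.9] 84.1
```

View pics/t5c.png

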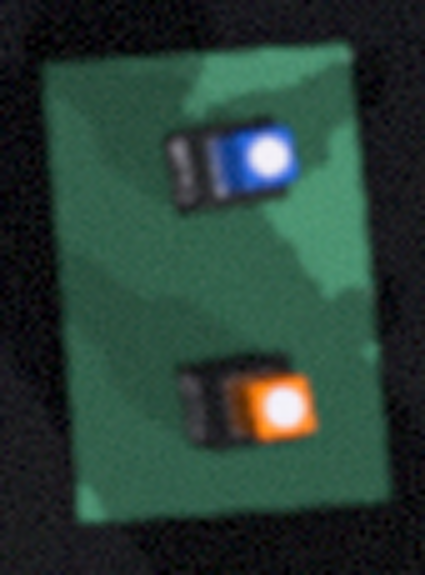

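The pack is centred within about 3 mm, and both modules are upright. Now back to the orange module.

```bash
python3 -m inch '0.1 -2 0.3 0 0.7;0.2 -5.5 0.3 0.1 0.7;0.3 -9.5 0.3 0.2 0.7;0.4 -13.5 0.3 0.3 0.7;0.5 -17.5 0.3 0.4 0.7;0.6 -21.5 0.3 0.5 0.7;0.7 -25.5 0.3 0.6 0.7;0.8 -29.5 0.3 0.7 0.7;0.9 -33.5 0.3 0.8 0.7;0.9 -37.5 0.3 0.9 0.7;1 -41.5 0.3 1 0.7;1 -45.5 0.3 1.1 0.7;1 -49.5 0.3 1.2 0.7;1 -53.5 0.3 1.3 0.7;1.1 -57 0.3 1.35 0.7;1.1 -59 0.3 1.35 0.7;1.1 -59.8 0.3 1.35 0.7;1.1 -59.8 0.3 1.35 0.7;1.1 -59.8 0.3 1.35 0.7;1.1 -59.8 0.3 1.35 0.7'; python3 - <<'E'
from h import *
i=bot.camera_info("wrist");rel(444.6,-301.7,60,1.70)
p,d=bot.camera("wrist");cv2.imwrite("pics/w6.png",p)
H,S,V=cv2.split(cv2.cvtColor(p,cv2.COLOR_BGR2HSV))
# white dots on heads: bright low-sat blobs
n,l,st,c=cv2.connectedComponentsWithStats(((S<60)&(V>170)).astype(np.uint8))
for k in range(1,n):
    if 60<st[k,4]<1500: print(st[k],c[k].round(1),onz(i,[c[k]],[92]).round(1))
E
```

```text
time_s: 23.18
position: [443.9, -300.8, 186.3]
ee_rot: [-0.001, 0.659, 0.752, 0.0]
wrist_force: [-0.6, -0.1, 0.4]
finger_gap: 0.699
grip_force: 0.0
rel cm [-0.11  0.06 12.63] turn 0.001 | yaw 1.701 pos [ 443.9 -300.8  186.3] t 23.2
[238 147  36   7 208] [255.6 149.9] [[ 441.  -269.4   92. ]]
[356 161  41   8 245] [375.6 165. ] [[ 526.9 -268.7   92. ]]
[240 166  31   4  70] [255.  166.7] [[ 442.1 -281.3   92. ]]
[367 181  34  31 171] [377.3 189.4] [[ 532.1 -286.1   92. ]]
[244 183  23  23 429] [255.  194.1] [[ 444.8 -301.2   92. ]]
[392 201  23  22 396] [402.9 211.7] [[ 555.1 -300.3   92. ]]
[144 231  36  50 649] [160.5 254.3] [[ 379.7 -357.9   92. ]]
[329 231  37  51 686] [348.2 255. ] [[ 521.6 -339.7   92. ]]
```

Heads are where I left them: orange (444.8,-301.2), blue (555.1,-300.3).

```bash
python3 -m inch '0 0.05 3 0 0.7;0 0.05 6 0 0.7;0 0.05 9 0 0.7;0 0.05 11 0 0.7;0 0.05 12 0 0.7;0 0.05 12.6 0 0.7;0 0.05 12.6 0 0.7;0 0.05 12.6 0 0.7;0 0.05 12.6 0 0;0 0.05 12.6 0 0;0 0.05 12.6 0 0;0 0.05 12.6 0 0;0 0.05 12.6 0 0;0 0.05 12.6 0 0;0 0.05 12.6 0 0;0 0.05 12.6 0 0;0 0.05 12.6 0 0' 40; python3 - <<'E'
from h import *
rel(605.4,-46.3,183,1.70)
E
```

```text
time_s: 24.65
position: [444.8, -302.8, 62.3]
ee_rot: [0.001, 0.66, 0.751, 0.0]
wrist_force: [-0.4, 0.4, 6.4]
finger_gap: 0.276
grip_force: 41.0
rel cm [ 23.35  19.25 -12.08] turn -0.0 | yaw 1.7 pos [ 444.8 -302.8   62.3] t 24.6
```

```bash
python3 -m inch '0 0 -1 0 0;0 0 -3 0 0;0 0 -6 0 0;0 0 -9 0 0;0 0 -12 0 0;1 0.8 -12.5 0 0;3.5 2.9 -12.5 0 0;6 5 -12.5 0 0;9 7.4 -12.5 0 0;12 9.9 -12.5 0 0;15 12.4 -12.5 0 0;18 14.8 -12.5 0 0;20.5 16.9 -12.5 0 0;22.6 18.6 -12.5 0 0;23.3 19.2 -12.5 0 0;23.3 19.2 -12.5 0 0;23.3 19.2 -12.5 0 0;23.3 19.2 -12.5 0 0'; python3 -c "
from h import *
rel(605.4,-47,72,1.70)"
```

```text
time_s: 26.15
position: [604.0, -47.5, 185.5]
ee_rot: [-0.0, 0.66, 0.751, -0.001]
wrist_force: [0.0, -0.2, -0.9]
finger_gap: 0.273
grip_force: 40.1
rel cm [ 0.04  0.16 11.35] turn -0.001 | yaw 1.699 pos [604.  -47.5 185.5] t 26.1
```

```bash
python3 -m inch '0 0.1 2 0 0;0 0.1 5 0 0;0 0.1 7.5 0 0;0 0.1 9.5 0 0;0 0.1 10.6 0 0;0 0.1 11 0 0;0 0.1 11.1 0 0;0 0.1 11.2 0 0;0 0.1 11.2 0 0;0 0.1 11.2 0 0'; python3 -c "
from h import *
rel(605.4,-47,72,1.70)"
```

```text
time_s: 26.98
position: [606.4, -46.5, 75.6]
ee_rot: [0.001, 0.66, 0.751, 0.001]
wrist_force: [0.3, 0.8, -0.9]
finger_gap: 0.272
grip_force: 40.1
rel cm [-0.04 -0.11  0.36] turn -0.0 | yaw 1.7 pos [606.4 -46.5  75.6] t 27.0
```

```bash
python3 -m inch '0 -0.1 0.1 0 0;0 -0.1 0.2 0 0;0 -0.1 0.2 0 0;0 -0.1 0.2 0 0'; python3 -m inch '0 0 0.05 0 0;0 0 0.1 0 0;0 0 0.1 0 0'
```

```text
time_s: 27.32
position: [604.6, -46.4, 71.8]
ee_rot: [-0.0, 0.66, 0.751, -0.0]
wrist_force: [-0.6, 0.6, -1.2]
finger_gap: 0.273
grip_force: 40.1
time_s: 27.57
position: [604.7, -46.3, 71.3]
ee_rot: [0.0, 0.66, 0.751, 0.0]
wrist_force: [-0.1, -0.2, 1.3]
finger_gap: 0.272
grip_force: 40.6
```

Contact at the expected height; release, rise, and go to blue.

```bash
python3 -m inch '0 0 0.05 0 0;0 0 0.05 0 0.2;0 0 0 0 0.4;0 0 0 0 0.6;0 0 0 0 0.7;0 0 0 0 0.7;0 0 0 0 0.7;0 0 -3 0 0.7;0 0 -6 0 0.7;0 0 -9 0 0.7;0 0 -11.5 0 0.7;0 0 -11.5 0 0.7;0 0 -11.5 0 0.7'; python3 -c "
from h import *
rel(554.8,-300.5,188,1.70)"
```

```text
time_s: 28.65
position: [605.6, -46.6, 188.2]
ee_rot: [0.002, 0.66, 0.751, 0.001]
wrist_force: [0.8, 0.1, -0.8]
finger_gap: 0.704
grip_force: 0.0
rel cm [-2.453e+01 -8.300e+00  1.000e-02] turn -0.0 | yaw 1.7 pos [605.6 -46.6 188.2] t 28.6
```

```bash
python3 -m inch '-3 -1 0 0 0.7;-7 -2.4 0 0 0.7;-11 -3.7 0 0 0.7;-15 -5 0 0 0.7;-19 -6.4 0 0 0.7;-22.5 -7.6 0 0 0.7;-24.5 -8.3 0 0 0.7;-24.5 -8.3 0 0 0.7;-24.5 -8.3 0 0 0.7;-24.5 -8.3 0 0 0.7'; python3 -c "
from h import *
rel(554.8,-300.5,58,1.70)"
```

```text
time_s: 29.48
position: [553.6, -299.3, 184.3]
ee_rot: [-0.001, 0.66, 0.751, 0.0]
wrist_force: [0.3, 0.4, -0.4]
finger_gap: 0.699
grip_force: 0.0
rel cm [-0.16  0.12 12.63] turn -0.0 | yaw 1.7 pos [ 553.6 -299.3  184.3] t 29.5
```

```bash
python3 -m inch '0 0.1 3 0 0.7;0 0.1 6 0 0.7;0 0.1 9 0 0.7;0 0.1 11 0 0.7;0 0.1 12 0 0.7;0 0.1 12.6 0 0.7;0 0.1 12.6 0 0.7;0 0.1 12.6 0 0.7;0 0.1 12.6 0 0;0 0.1 12.6 0 0;0 0.1 12.6 0 0;0 0.1 12.6 0 0;0 0.1 12.6 0 0;0 0.1 12.6 0 0;0 0.1 12.6 0 0;0 0.1 12.6 0 0;0 0.1 12.6 0 0' 40; python3 - <<'E'
from h import *
rel(597.5,15.0,183,1.70)
E
```

```text
time_s: 30.9
position: [555.4, -300.4, 61.3]
ee_rot: [0.001, 0.66, 0.751, 0.0]
wrist_force: [-1.0, 0.2, 6.9]
finger_gap: 0.277
grip_force: 41.2
rel cm [ 30.72   8.26 -12.2 ] turn -0.0 | yaw 1.7 pos [ 555.4 -300.4   61.3] t 30.9
```

```bash
python3 -m inch '0 0 -1 0 0;0 0 -3 0 0;0 0 -6 0 0;0 0 -9 0 0;0 0 -12 0 0;1 0.3 -12.8 0 0;4 1.1 -12.8 0 0;7.5 2 -12.8 0 0;11 3 -12.8 0 0;14.5 3.9 -12.8 0 0;18 4.8 -12.8 0 0;21.5 5.8 -12.8 0 0;25 6.7 -12.8 0 0;28 7.5 -12.8 0 0;30 8.1 -12.8 0 0;30.7 8.3 -12.8 0 0;30.7 8.3 -12.8 0 0;30.7 8.3 -12.8 0 0;30.7 8.3 -12.8 0 0'; python3 -c "
from h import *
rel(597.5,15,71,1.70)"
```

```text
time_s: 32.48
position: [597.3, 14.1, 187.2]
ee_rot: [-0.0, 0.66, 0.751, -0.001]
wrist_force: [0.5, -1.0, -2.4]
finger_gap: 0.274
grip_force: 40.3
rel cm [ 0.09  0.04 11.62] turn -0.001 | yaw 1.699 pos [597.3  14.1 187.2] t 32.5
```

```bash
python3 -m inch '0 0 2 0 0;0 0 5 0 0;0 0 7.5 0 0;0 0 9.5 0 0;0 0 10.8 0 0;0 0 11.3 0 0;0 0 11.4 0 0;0 0 11.5 0 0;0 0 11.5 0 0;0 0 11.5 0 0'; python3 -c "
from h import *
rel(597.5,15,70.5,1.70)"
```

```text
time_s: 33.32
position: [598.5, 15.1, 74.6]
ee_rot: [0.001, 0.66, 0.751, 0.001]
wrist_force: [-0.9, 0.1, -1.5]
finger_gap: 0.28
grip_force: 40.2
rel cm [ 0.01 -0.1   0.41] turn -0.0 | yaw 1.7 pos [598.5  15.1  74.6] t 33.3
```

```bash
python3 -m inch '0 0 0.1 0 0;0 0 0.2 0 0;0 0 0.2 0 0;0 0 0.2 0 0'; python3 -m inch '0 0 0.05 0 0;0 0 0.1 0 0;0 0 0.1 0 0'
```

```text
time_s: 33.65
position: [597.6, 15.3, 70.8]
ee_rot: [-0.0, 0.66, 0.751, 0.0]
wrist_force: [-0.2, -0.0, -1.4]
finger_gap: 0.276
grip_force: 40.2
time_s: 33.9
position: [597.7, 15.2, 70.4]
ee_rot: [0.0, 0.66, 0.751, 0.0]
wrist_force: [-1.2, 0.1, 2.2]
finger_gap: 0.274
grip_force: 40.7
```

```bash
python3 -m inch '0 0 0.05 0 0;0 0 0.05 0 0.2;0 0 0 0 0.4;0 0 0 0 0.6;0 0 0 0 0.7;0 0 0 0 0.7;0 0 0 0 0.7;0 0 -3 0 0.7;0 0 -6 0 0.7;0 0 -10 0 0.7;0 0 -14 0 0.7;0 0 -16 0 0.7;0 0 -16 0 0.7;0 0 -16 0 0.7'; python3 - <<'E'
from h import *
rel(598,15,230,1.7)
i=bot.camera_info("wrist");p,d=bot.camera("wrist");t,_=bot.camera("top");s,_=bot.camera("side")
f=lambda im,x,y,w,h,W,Hh:cv2.resize(im[y:y+h,x:x+w],(W,Hh),interpolation=cv2.INTER_CUBIC)
cv2.imwrite("pics/fin.png",np.hstack([f(p,180,80,220,200,396,360),f(s,150,110,190,160,396,360)]))
H,S,V=cv2.split(cv2.cvtColor(p,cv2.COLOR_BGR2HSV))
n,l,st,c=cv2.connectedComponentsWithStats(((S<60)&(V>170)).astype(np.uint8))
for k in range(1,n):
    if 60<st[k,4]<900: print(st[k],c[k].round(1),onz(i,[c[k]],[101]).round(1))
E
```

```text
time_s: 35.07
position: [598.3, 15.2, 231.8]
ee_rot: [0.001, 0.66, 0.751, 0.001]
wrist_force: [0.2, -0.1, -1.3]
finger_gap: 0.702
grip_force: 0.0
rel cm [-0.01 -0.04  0.18] turn -0.0 | yaw 1.7 pos [598.3  15.2 231.8] t 35.1
[430 130  47  82 373] [453.9 168.6] [[763.6  47.7 101. ]]
[243 172  20  19 306] [252.5 180.9] [[597.7  15.4 101. ]]
[243 241  19  17 250] [251.7 248.8] [[604.8 -45.  101. ]]
[351 270  11  11  78] [354.4 274.2] [[699.4 -58.3 101. ]]
```

View pics/fin.png

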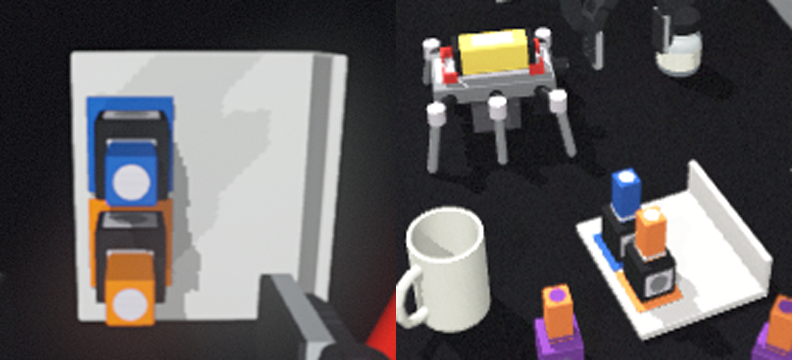

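Both modules stand upright and centred on their own pads, with dots at crop (131,183) and (131,304), within about 1 mm. The pack is in the cradle, so I'm handing in.

```bash
python3 -c "
from rig import bot
print(bot.hand_in())"
```

```text
the job is handed in; nothing more can be done
None
```

The job is handed in, with no verdict returned: by my last measurements the pack lies flat in the cradle, about 3 mm off centre, and both modules stand upright on the pads of their own colours, about 1 mm off centre; I never moved near the mug or the screwdriver.

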